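# Make up the breakfast tray and the coffee tray

## Robot

A 7-joint arm with a two-finger parallel gripper is mounted at the origin on the work surface. World frame = base frame: x ahead of the robot, y to its left, z up, the work surface at z = 0. Lengths are in m, angles in rad, forces in N, time in s.
With the tool pointing down it reaches from about 0.425 to 0.825 m from the base axis. Payload 3.6 kg.
Tool frame: the origin (TCP) lies where the fingers leave the gripper's body, on its centre line; the fingertips stand 73 mm ahead of it and the grasp point (between the pads) lies 54 mm ahead of it; x points along the fingers, y is the direction in which the jaws open and shut, and the axes are right-handed (so a half turn about x gives the same grasp; the last joint's range is limited). The gripper opens to 85 mm and grips with 20 to 120 N. Pads are 22 mm wide; open, the fingers measure 114 mm over their backs; the gripper's body (76 mm by 85 mm) begins 54 mm behind the grasp point. The pads swing forward as they close: fully open they stand 13 mm farther back than shut.
Start: joints at [-1.232, 0.615, -0.013, 1.423, 0.008, 1.103, -0.04], TCP at [0.232, 0.607, 0.304] pointing down, gripper open.
Joint ranges: [-3.12, 3.12], [-0.3, 2.06], [-1.34, 1.32], [0.26, 2.42], [-1.36, 4.5], [0.01, 1.98], [-2.84, 2.84]. Speed limits (rad/s): [2.79, 2.79, 3.14, 3.14, 3.14, 3.14, 3.14].

## Interface

Orientations are given as a unit quaternion [x, y, z, w].
In Python, from station import arm, snapshot, camera_info, ticket gives the robot as it stands. Calls block until the motion is done:
- arm.movep(position, orientation): joint-space move of the TCP to a pose.
- arm.line_to(position, velocity=0.15, ori=None): straight line of the TCP; ori=None keeps the orientation; velocity is the mean speed in m/s.
- arm.move_j(angles): joint-space move.
- arm.move_gripper(opening, effort=None): opening from 0.0 (shut) to 1.0 (fully open); effort is the grip in N (None keeps the last); returns when the fingers have stopped.
- arm.pause(seconds).
- arm.ik(position, orientation): joint angles nearest the present ones, or None.
- snapshot(name): name is "side" or "top"; returns the picture (384x512x3 uint8, blue, green, red); there is no depth.
- camera_info(name): a dict with "fx", "fy", "cx", "cy" (pixels), "R" (3x3) and "t" (3): a world point X has camera coordinates R X + t. Camera axes: x right, y down, z forward; pixel columns grow to the right and rows downward; lengths in m; the calibration is good to about 2 mm. A picture is of the moment at which its call begins. camera_info takes no time and is no camera call.
A pose or a line that the arm cannot do raises arm.MotionError and nothing moves.
- ticket.finish_job(): hands the job in, once; it reports no verdict.
Readings, each from a call of its own:
- arm.read_time(): time.
- arm.read_joint_positions(): joint angles.
- arm.read_dq(): joint speeds.
- arm.read_effort(): joint torques, N m.
- arm.read_tool_pos(): TCP position.
- arm.read_eef_rot(): TCP orientation.
- arm.read_ft_force(): force on the tool from outside, world axes, zero at the start.
- arm.read_wrist_torque(): the same for the moment, N m.
- arm.read_opening(): opening from 0.0 (shut) to 1.0 (fully open).
Only numpy, scipy, OpenCV 4.12 (cv2) and the standard library are available. Lean on these libraries where they do the work, as an engineer would, in place of code of your own. Each camera call takes 0.05 s, during which the arm holds its last target.

## Task

Make up the two trays on the counter: the tray with three compartments gets the small orange, the jam jar and the butter dish, the tray with two compartments gets the milk jug and the sugar shaker, one thing to a compartment in whatever compartment you like. Stand each thing upright, flat on the compartment's floor (the orange may lie any way up), lowering it in before you let go rather than dropping it. Leave the pepper mill and the mug where they are.

Things in the scene. Friction and masses are not known exactly. Their poses are not given: they have to be found in the camera images.
- tray3: Breakfast tray with three compartments in a row, 268 mm long. Its origin is the centre of its underside, which lies on the counter; x runs along the row of compartments, y across it, z up. Fixed: it does not slide. Low wooden tray, 92 mm wide, 12 mm high; floor 4 mm thick, all walls 4 mm thick and standing 8 mm above the floor. Compartments are 84 x 84 mm inside, centred at x = -88, 0 and +88 mm, y = 0.
- tray2: Coffee tray with two compartments in a row, 180 mm long. Its origin is the centre of its underside, which lies on the counter; x runs along the row of compartments, y across it, z up. Fixed: it does not slide. Low wooden tray, 92 mm wide, 12 mm high; floor 4 mm thick, all walls 4 mm thick and standing 8 mm above the floor. Compartments are 84 x 84 mm inside, centred at x = -44 and +44 mm, y = 0.
- orange_mid (a point): Small orange, a ball 58 mm across and 52 mm high, slightly flattened underneath so that it does not roll away by itself; about 0.11 kg. Not to be confused with the far larger grapefruit lying on the kitchen scale, which is fixed, 170 mm high with the fruit, and stands off to the left, more than 0.45 m left of the middle. The point is its centre, 26 mm above its underside; z up.
- jamjar_mid (a point): Squat round jam jar, dark red with a flush aluminium lid, 60 mm in diameter and 48 mm high; about 0.17 kg. The point is on its axis half-way up, 24 mm above its underside; z up.
- butterdish_mid (a point): White ceramic butter dish with its lid on (one rigid piece): a box 60 mm long (x) by 44 mm wide (y) by 36 mm high, with a knob 14 mm across and 10 mm high in the middle of the top; about 0.18 kg. The point is the centre of the box, 18 mm above its underside; z up.
- milkjug_mid (a point): Small empty steel milk jug, a straight open-topped cylinder 56 mm in diameter and 60 mm high, with a loop handle on its +x side that reaches 47 mm from the axis (between 15 and 55 mm up) and a tiny pouring lip on the -x side at the rim; about 0.14 kg. Walls 3 mm. The point is on the axis half-way up, 30 mm above its underside; z up.
- shaker_mid (a point): Sugar shaker: clear cylinder with white sugar inside, 48 mm in diameter, topped by a domed steel cap (49 mm across, from 59 mm up) with a short spout, 85 mm high overall; about 0.18 kg. The point is on its axis half-way up, 42.5 mm above its underside; z up.
- peppermill_mid (a point): Bystander, to be left alone: dark wooden pepper mill, waisted, 48 mm across and 118 mm high, standing among the stock. Loose. The point is on its axis 56 mm up; z up.
- mug_mid (a point): Bystander, to be left alone: white mug, 82 mm in diameter, 92 mm high, handle on its +y side, standing beyond the stock. Loose. The point is on its axis half-way up.
Mind the look-alikes: they are no part of the job. Leave any green, turquoise or yellow look-alike of the part that bears jamjar_mid alone.

How it is judged:
At the end, for the whole second after the job is handed in: Each thing rests on a compartment floor of its own tray (centre within 125 / 81 mm of the tray's middle lengthwise, 35 mm crosswise, height within 5 mm of resting; orange to -10 mm), upright within 0.12 rad (orange: any way), at rest and released; no two fit in one compartment (x of orange_mid in the frame of tray3 between -0.125 and 0.125 m and y of orange_mid in the frame of tray3 between -0.035 and 0.035 m and z of orange_mid in the frame of tray3 between 0.02 and 0.035 m and linear speed of each of orange, jamjar, butterdish, milkjug, shaker below 0.02 m/s and angular speed of each of orange, jamjar, butterdish, milkjug, shaker below 0.2 rad/s and contact force between each of orange, jamjar, butterdish, milkjug, shaker and the fingers below 0.05 N and x of jamjar_mid in the frame of tray3 between -0.125 and 0.125 m and y of jamjar_mid in the frame of tray3 between -0.035 and 0.035 m and z of jamjar_mid in the frame of tray3 between 0.023 and 0.033 m and angle between each of jamjar_mid, butterdish_mid, milkjug_mid, shaker_mid's own z axis and vertical below 0.12 rad and x of butterdish_mid in the frame of tray3 between -0.125 and 0.125 m and y of butterdish_mid in the frame of tray3 between -0.035 and 0.035 m and z of butterdish_mid in the frame of tray3 between 0.017 and 0.027 m and x of milkjug_mid in the frame of tray2 between -0.081 and 0.081 m and y of milkjug_mid in the frame of tray2 between -0.035 and 0.035 m and z of milkjug_mid in the frame of tray2 between 0.029 and 0.039 m and x of shaker_mid in the frame of tray2 between -0.081 and 0.081 m and y of shaker_mid in the frame of tray2 between -0.035 and 0.035 m and z of shaker_mid in the frame of tray2 between 0.0415 and 0.0515 m); the robot touches nothing.
It fails at once if a thing is let go more than about 35 mm above where it comes to rest (dropped or thrown) ((height (world z) of orange_mid above 0.065 m and contact force between orange and the fingers below 0.02 N) or (height (world z) of jamjar_mid above 0.063 m and contact force between jamjar and the fingers below 0.02 N) or (height (world z) of butterdish_mid above 0.057 m and contact force between butterdish and the fingers below 0.02 N) or (height (world z) of milkjug_mid above 0.069 m and contact force between milkjug and the fingers below 0.02 N) or (height (world z) of shaker_mid above 0.0815 m and contact force between shaker and the fingers below 0.02 N)).
It fails at once if the peppermill is shifted more than 25 mm or tipped (distance of peppermill_mid from where it was at the start of the episode above 0.025 m or angle between peppermill_mid's own z axis and vertical above 0.35 rad).
It fails at once if the mug is shifted more than 25 mm or tipped (distance of mug_mid from where it was at the start of the episode above 0.025 m or angle between mug_mid's own z axis and vertical above 0.35 rad).
It also fails if it takes over 141 s, if anything falls off the work surface, if the arm or the gripper's body presses on something with over 40 N, if the wrist force passes 120 N, or if a joint passes its speed limit or range.

## Working session

There is one attempt and no reset: what is moved stays moved. The work goes in short steps, each a Python script; the robot and the scene stay as the last script left them, time stands still between calls to the robot, and variables do not carry over. Pictures are saved under pics/ and viewed, and the job is handed in when it is done.

```bash
ls; mkdir -p pics; python3 - <<'E'
from station import arm, snapshot, camera_info
import cv2
for n in("side","top"):
    im=snapshot(n); cv2.imwrite(f"pics/{n}0.png",im); c=camera_info(n)
    print(n,c["fx"],c["fy"],c["cx"],c["cy"]); print(c["R"],c["t"])
print(arm.read_time(),arm.read_tool_pos(),arm.read_eef_rot(),arm.read_opening())
E
```

```text
pics
side 486.85456079439683 486.85456079439683 257.83914415355855 195.80947725745253
[[-0.99487355 -0.1002742   0.01310379]
 [-0.06394993  0.52344876 -0.84965393]
 [ 0.07833921 -0.84613621 -0.52717785]] [0.55759776 0.09749723 1.03871435]
top 492.1155054160748 492.1155054160748 252.23012121392435 192.88033044733675
[[-0.0251508  -0.99967431  0.00432475]
 [-0.99376739  0.02453176 -0.10874087]
 [ 0.10859936 -0.00703271 -0.99406072]] [-0.02303925  0.57090687  1.19718827]
0.1 [0.23227788 0.60651482 0.30282639] [ 0.12774908  0.6954747  -0.12939663  0.69516302] 0.9988518569876238
```

View pics/side0.png

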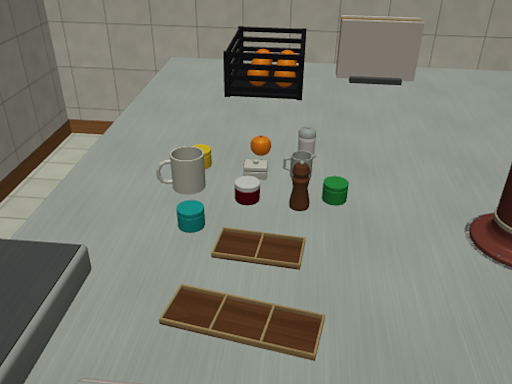

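View pics/top0.png

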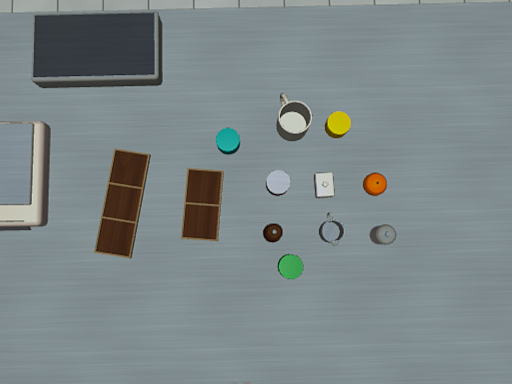

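```bash
python3 - <<'E'
import cv2
t=cv2.imread("pics/top0.png");s=cv2.imread("pics/side0.png")
a=cv2.resize(t[80:290,210:410],None,fx=2.85,fy=2.85,interpolation=cv2.INTER_CUBIC)
cv2.imwrite("pics/topz.png",a)
a=cv2.resize(s[110:240,150:360],None,fx=3.8,fy=3.8,interpolation=cv2.INTER_CUBIC)
cv2.imwrite("pics/sidez.png",a)
E
```

```text
(no output)
```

View pics/topz.png

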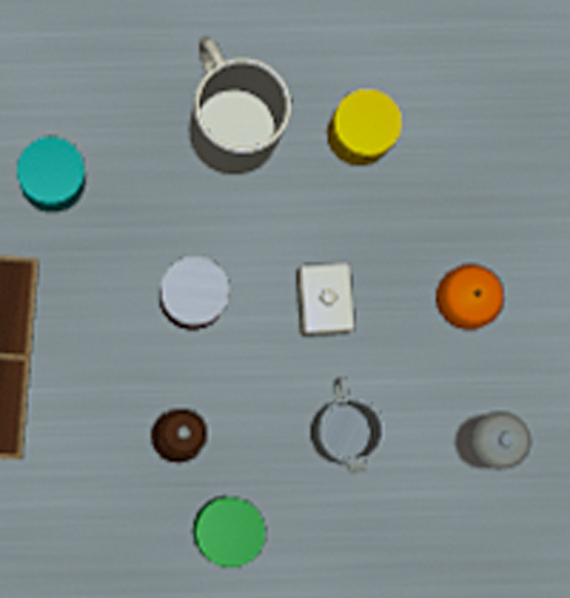

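View pics/sidez.png

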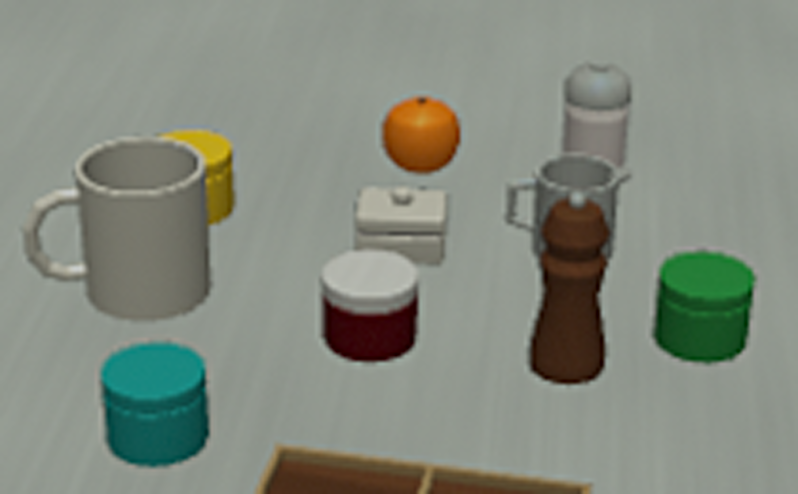

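```bash
cat > h.py <<'E'
import numpy as np, cv2
from station import arm, snapshot, camera_info, ticket
def ray(n,u,v):
    c=camera_info(n);R=np.array(c["R"]);t=np.array(c["t"])
    return -R.T@t, R.T@np.array([(u-c["cx"])/c["fx"],(v-c["cy"])/c["fy"],1.0])
def plane(n,u,v,z):
    o,d=ray(n,u,v); return o+d*(z-o[2])/d[2]
def proj(n,X):
    c=camera_info(n);p=np.array(c["R"])@np.array(X)+np.array(c["t"])
    return np.array([c["fx"]*p[0]/p[2]+c["cx"],c["fy"]*p[1]/p[2]+c["cy"]])
E
python3 - <<'E'
from h import *
t=cv2.imread("pics/top0.png")
hsv=cv2.cvtColor(t,cv2.COLOR_BGR2HSV)
def cont(m,box):
    mm=np.zeros_like(m);x0,y0,x1,y1=box;mm[y0:y1,x0:x1]=m[y0:y1,x0:x1]
    cs,_=cv2.findContours(mm,cv2.RETR_EXTERNAL,cv2.CHAIN_APPROX_NONE)
    return max(cs,key=cv2.contourArea)
bg=cv2.medianBlur(t,1)
for p in [(278,182),(318,178),(331,231),(388,234),(300,150),(375,190),(120,180)]: print(p,hsv[p[1],p[0]])
mo=cv2.inRange(hsv,(3,150,100),(18,255,255)); c=cont(mo,(350,160,400,210)); print("orange",cv2.minEnclosingCircle(c))
mj=cv2.inRange(hsv,(0,0,165),(180,70,255)); c=cont(mj,(260,165,296,200)); e=cv2.fitEllipse(c);print("jar",e,plane("top",*e[0],.048))
mb=cv2.inRange(hsv,(0,0,175),(180,40,255)); c=cont(mb,(305,165,345,205)); r=cv2.minAreaRect(c);print("butter",r,plane("top",*r[0],.036));
B=[plane("top",*q,.036) for q in cv2.boxPoints(r)];print(np.round(B,4))
mt=cv2.inRange(hsv,(3,70,20),(25,255,255))
for n,b in (("tray3",(80,135,165,270)),("tray2",(170,155,235,250))):
    c=cont(mt,b); r=cv2.minAreaRect(c); Q=np.array([plane("top",*q,.012) for q in cv2.boxPoints(r)]); print(n,r,np.round(Q,4).tolist(),Q.mean(0))
    c=cv2.minAreaRect
z=lambda x,y:(x/2.85+210-.35,y/2.85+80-.35)
for n,x,y,h in(("jug rim",346,431,.06),("shaker cap",504,439,.085),("mill",184,433,.118),("handle",341,385,.05),("lip",357,465,.06),("mug",243,107,.092)): print(n,plane("top",*z(x,y),h))
o=cv2.minEnclosingCircle(cont(mo,(350,160,400,210)))[0]; print("orange",plane("top",*o,.028))
E
```

```text
(278, 182) [107  27 186]
(318, 178) [ 72   6 206]
(331, 231) [101  34 151]
(388, 234) [102  37 150]
(300, 150) [ 97  29 149]
(375, 190) [ 14 255 203]
(120, 180) [ 13 171  64]
orange ((374.5189514160156, 183.9502410888672), 11.236332893371582)
jar ((278.0184020996094, 181.18800354003906), (22.431846618652344, 22.777050018310547), 104.08843994140625) [ 0.59577517 -0.10151261  0.048     ]
butter ((324.4314880371094, 184.0406036376953), (22.514068603515625, 16.386821746826172), 85.91438293457031) [ 0.58734738 -0.21770635  0.036     ]
[[ 0.6147 -0.1964  0.036 ]
 [ 0.6166 -0.2374  0.036 ]
 [ 0.5601 -0.2389  0.036 ]
 [ 0.5582 -0.1982  0.036 ]]
tray3 ((121.7113265991211, 203.03961181640625), (36.7962760925293, 106.08875274658203), 10.61965560913086) [[0.434, 0.362, 0.012], [0.6977, 0.3147, 0.012], [0.6779, 0.2223, 0.012], [0.4149, 0.2717, 0.012]] [0.55611332 0.29268686 0.012     ]
tray2 ((201.7606658935547, 204.3070068359375), (36.22643280029297, 70.37813568115234), 4.666858673095703) [[0.4631, 0.1445, 0.012], [0.6407, 0.1282, 0.012], [0.6309, 0.0364, 0.012], [0.4534, 0.0541, 0.012]] [0.54704568 0.09081764 0.012     ]
jug rim [ 0.46988822 -0.22530194  0.06      ]
shaker cap [ 0.4592842  -0.35219328  0.085     ]
mill [ 0.46993946 -0.08491751  0.118     ]
handle [ 0.50964889 -0.22433392  0.05      ]
lip [ 0.44097059 -0.23339357  0.06      ]
mug [ 0.74465459 -0.14442378  0.092     ]
orange [ 0.58547138 -0.34473797  0.028     ]
```

```bash
python3 - <<'E'
from h import *
s=cv2.imread("pics/side0.png");s=cv2.resize(s,None,fx=3.8,fy=3.8,interpolation=cv2.INTER_CUBIC)
def d(X,c=(0,0,255)):
    p=(proj("side",X)+.5)*3.8; cv2.circle(s,tuple(int(round(q)) for q in p),2,c,-1)
def ring(x,y,z,r,c=(0,255,0)):
    for a in np.linspace(0,6.28,60): d((x+r*np.cos(a),y+r*np.sin(a),z),c)
for z in(0,.048): ring(.5958,-.1015,z,.030)
for z in(0,.06): ring(.4699,-.2253,z,.028)
for z in(0,.059): ring(.4593,-.3522,z,.024)
d((.4593,-.3522,.085)); d((.4699,-.0849,.118)); d((.5855,-.3447,.052)); d((.5855,-.3447,.0));ring(.5855,-.3447,.026,.029)
for q in[(.6147,-.1964),(.6166,-.2374),(.5601,-.2389),(.5582,-.1982)]: d((*q,.036)); d((*q,0))
for Q in ([(.434,.362),(.6977,.3147),(.6779,.2223),(.4149,.2717)],[(.4631,.1445),(.6407,.1282),(.6309,.0364),(.4534,.0541)]):
    for q in Q:d((*q,.012),(255,255,0))
cv2.imwrite("pics/ov1.png",s[418:912,570:1368]);cv2.imwrite("pics/ov2.png",s[850:1370,590:1300])
E
```

```text
(no output)
```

View pics/ov1.png

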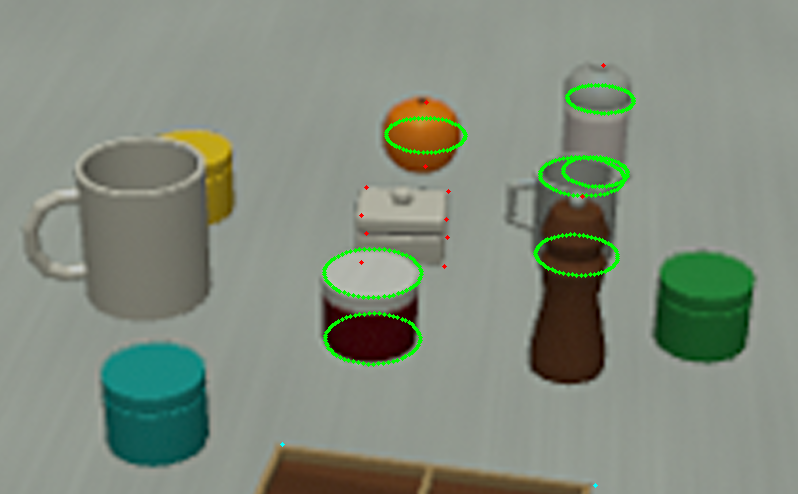

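View pics/ov2.png

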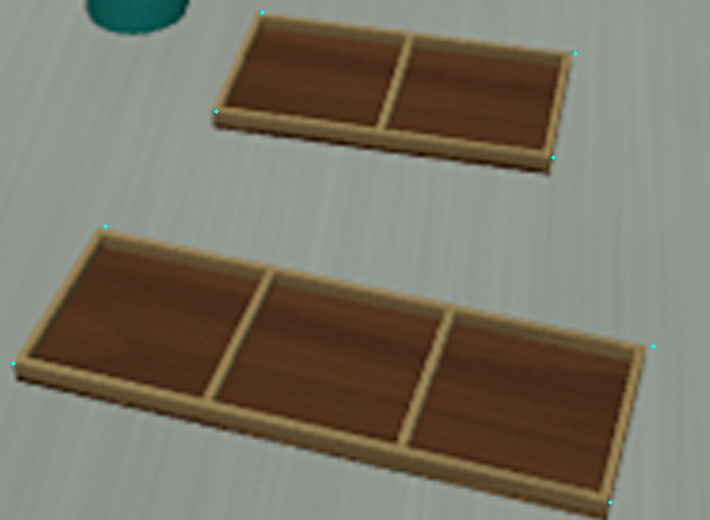

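```bash
cat >> h.py <<'E'
from scipy.spatial.transform import Rotation as Ro
def ori(deg):
    a=np.radians(deg);x=np.array([0,0,-1.]);y=np.array([np.cos(a),np.sin(a),0]);return Ro.from_matrix(np.c_[x,y,np.cross(x,y)]).as_quat()
G=.054
T3=np.array([.5575,.2925]);A3=-10.2
T2=np.array([.5485,.0908]);A2=-5.2
def comp(T,A,x,y=0):
    a=np.radians(A);return T+x*np.array([np.cos(a),np.sin(a)])+y*np.array([-np.sin(a),np.cos(a)])
OBJ=dict(orange=(.5862,-.3447),jar=(.5968,-.1015),butter=(.5885,-.2177),jug=(.4715,-.2253),shaker=(.461,-.3522))
E
python3 - <<'E'
from h import *
print(Ro.from_quat(arm.read_eef_rot()).as_matrix().round(3))
R=lambda q:None if q is None else np.round(q,2).tolist()
for f in(90,-90):
  for n,p in OBJ.items(): print(f,n,[R(arm.ik([*p,z],ori(f))) for z in(.085,.30)])
  for T,A,xs in((T3,A3,(-88,0,88)),(T2,A2,(-44,42))):
    for x in xs: print(f,x,comp(T,A,x/1e3).round(3),[R(arm.ik([*comp(T,A,x/1e3),z],ori(f+A))) for z in(.085,.3)])
E
```

```text
[[-0.001  0.358  0.934]
 [-0.002  0.934 -0.358]
 [-1.    -0.002 -0.   ]]
90 orange [[0.57, 0.91, -0.13, 1.51, 0.15, 0.74, 1.95], [0.29, 0.69, 0.4, 1.34, -0.27, 1.16, 2.28]]
90 jar [[0.21, 0.82, -0.12, 1.74, 0.17, 0.58, 1.56], [0.02, 0.55, 0.18, 1.57, -0.11, 1.03, 1.8]]
90 butter [[0.39, 0.85, -0.12, 1.68, 0.15, 0.63, 1.76], [0.18, 0.59, 0.24, 1.5, -0.15, 1.06, 2.03]]
90 jug [[0.51, 0.75, -0.16, 1.98, 0.26, 0.43, 1.72], [0.11, 0.45, 0.43, 1.81, -0.23, 0.94, 2.21]]
90 shaker [[0.74, 0.8, -0.21, 1.82, 0.29, 0.55, 1.92], [0.21, 0.58, 0.66, 1.65, -0.39, 1.05, 2.56]]
90 -88 [0.471 0.308] [[-0.58, 0.78, -0.06, 1.87, 0.09, 0.49, 0.69], [-0.59, 0.48, -0.04, 1.69, 0.02, 0.97, 0.75]]
90 0 [0.558 0.292] [[-0.48, 0.85, -0.06, 1.67, 0.08, 0.63, 0.81], [-0.5, 0.59, -0.04, 1.49, 0.02, 1.06, 0.85]]
90 88 [0.644 0.277] [[-0.4, 0.93, -0.06, 1.44, 0.07, 0.78, 0.9], [-0.42, 0.7, -0.03, 1.26, 0.02, 1.18, 0.94]]
90 -44 [0.505 0.095] [[-0.2, 0.74, -0.05, 2.01, 0.08, 0.4, 1.17], [-0.26, 0.41, 0.05, 1.82, -0.03, 0.91, 1.28]]
90 42 [0.59  0.087] [[-0.15, 0.81, -0.05, 1.77, 0.07, 0.56, 1.23], [-0.22, 0.53, 0.05
[... 409 characters left out ...]
, 1.82, -0.79, 1.22, -0.33]]
-90 shaker [[0.47, 0.81, 0.23, 1.83, -0.33, 0.54, -0.65], [0.15, 0.61, 0.78, 1.65, -0.48, 1.08, -0.5]]
-90 -88 [0.471 0.308] [[-0.94, 0.85, 0.53, 1.88, -0.72, 0.61, -1.7], [-1.1, 0.58, 0.78, 1.7, -0.46, 1.05, -1.91]]
-90 0 [0.558 0.292] [[-0.85, 0.93, 0.58, 1.68, -0.7, 0.75, -1.67], [-0.94, 0.69, 0.76, 1.51, -0.5, 1.15, -1.83]]
-90 88 [0.644 0.277] [[-0.76, 1.02, 0.64, 1.45, -0.7, 0.91, -1.65], [-0.79, 0.8, 0.75, 1.27, -0.54, 1.27, -1.79]]
-90 -44 [0.505 0.095] [[-0.52, 0.79, 0.45, 2.02, -0.71, 0.49, -1.2], [-0.74, 0.5, 0.77, 1.83, -0.42, 0.98, -1.45]]
-90 42 [0.59  0.087] [[-0.53, 0.9, 0.6, 1.78, -0.75, 0.7, -1.18], [-0.62, 0.63, 0.75, 1.61, -0.47, 1.09, -1.41]]
```

```bash
python3 - <<'E'
from h import *
arm.movep([*OBJ["orange"],.24],ori(90))
print(arm.read_time(),arm.read_tool_pos())
arm.move_gripper(.9)
t0=arm.read_time()
arm.line_to([*OBJ["orange"],.15],.2)
print(arm.read_time()-t0,arm.read_opening(),arm.read_tool_pos())
s=snapshot("side");t=snapshot("top")
cv2.imwrite("pics/s1.png",s)
X=OBJ["orange"]
b=cv2.resize(s[40:190,190:340],None,fx=4,fy=4,interpolation=cv2.INTER_CUBIC)
for z in(.15-.073,.15-.06,.15-.054):
  for y in(-.04,0,.04):
    p=(proj("side",(X[0],X[1]+y,z))-[190,40]+.5)*4;cv2.circle(b,tuple(int(round(q)) for q in p),2,(0,0,255),-1)
cv2.imwrite("pics/s1z.png",b)
E
```

```text
3.6417 [ 0.58686647 -0.34362215  0.24000526]
0.6000000000000001 0.9004645989220186 [ 0.5867334  -0.34515931  0.15069967]
```

View pics/s1z.png

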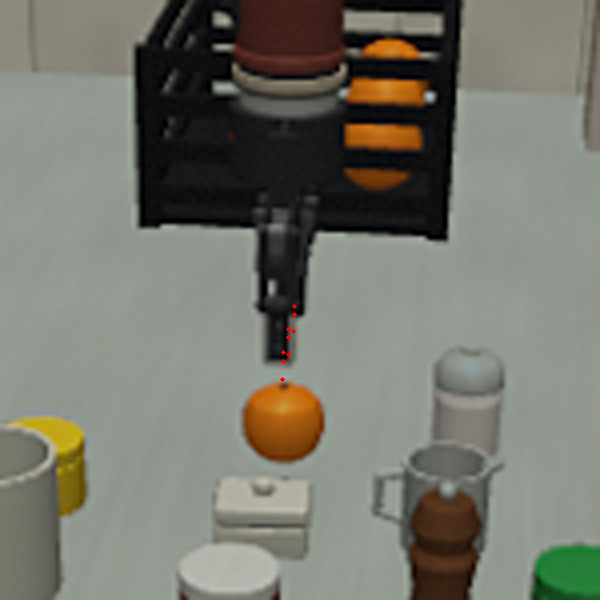

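```bash
cat >> h.py <<'E'
def pick(p,z,deg,op=.9,eff=40,hi=.24,lift=None):
    arm.move_gripper(op,eff)
    arm.line_to([*p,z],.15)
    arm.move_gripper(0.0,eff); w=arm.read_opening()
    arm.line_to([*p,lift or hi],.2)
    print("t",arm.read_time(),"w",w,"now",arm.read_opening(),"F",np.round(arm.read_ft_force(),2),arm.read_tool_pos().round(4) if hasattr(arm.read_tool_pos(),'round') else arm.read_tool_pos())
def place(p,z,deg,hi=.24,v=.35,op=None,clear=.2):
    arm.line_to([*p,hi],v,ori(deg))
    arm.line_to([*p,z+.025],.15)
    arm.line_to([*p,z],.04)
    print("F",np.round(arm.read_ft_force(),2),"pos",np.round(arm.read_tool_pos(),4),"w",arm.read_opening())
    w=arm.read_opening()
    arm.move_gripper(min(w+.13,1) if op is None else op)
    arm.line_to([*p,clear],.2); print("t",arm.read_time())
def shot(n,f,box=None,k=4):
    s=snapshot(n)
    if box: x0,y0,x1,y1=box; s=cv2.resize(s[y0:y1,x0:x1],None,fx=k,fy=k,interpolation=cv2.INTER_CUBIC)
    cv2.imwrite("pics/"+f,s)
E
python3 - <<'E'
from h import *
p=OBJ["orange"]
arm.line_to([*p,.078],.15)
shot("side","s2a.png",(190,80,340,200))
arm.move_gripper(0.0,40); print(arm.read_opening())
shot("side","s2b.png",(190,80,340,200))
arm.line_to([*p,.24],.2)
print(arm.read_time(),arm.read_opening(),arm.read_ft_force(),arm.read_tool_pos())
shot("side","s2c.png",(190,0,390,150))
E
```

```text
0.664450516072934
6.6083 0.6584701140590333 [-0.79791405  0.12584605 -0.92715944] [ 0.58540714 -0.34403998  0.23825415]
```

View pics/s2b.png

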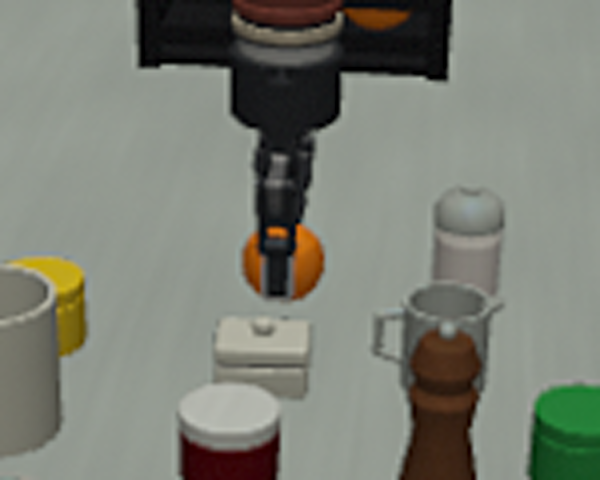

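View pics/s2c.png

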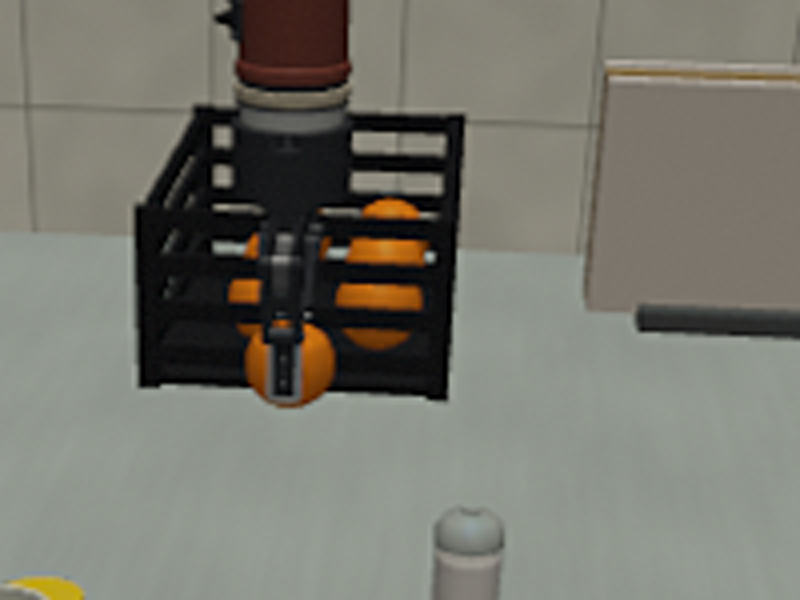

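```bash
python3 - <<'E'
from h import *
for (c,r,y) in((277,298,-.304),(277,298,-.312)):
    o,d=ray("side",c/4+190-.4,r/4+80-.4); print(o+d*(y-o[1])/d[1])
E
```

```text
[ 0.58856106 -0.304       0.01755143]
[ 0.58929493 -0.312       0.01347274]
```

```bash
python3 - <<'E'
from h import *
place(comp(T3,A3,.088),.083,90+A3)
shot("top","t3.png",(70,120,270,270))
shot("side","s3.png",(140,180,340,330))
E
```

```text
F [-2.15 -1.16  6.49] pos [0.6437 0.2768 0.0839] w 0.6612503693847692
t 11.4083
```

View pics/s3.png

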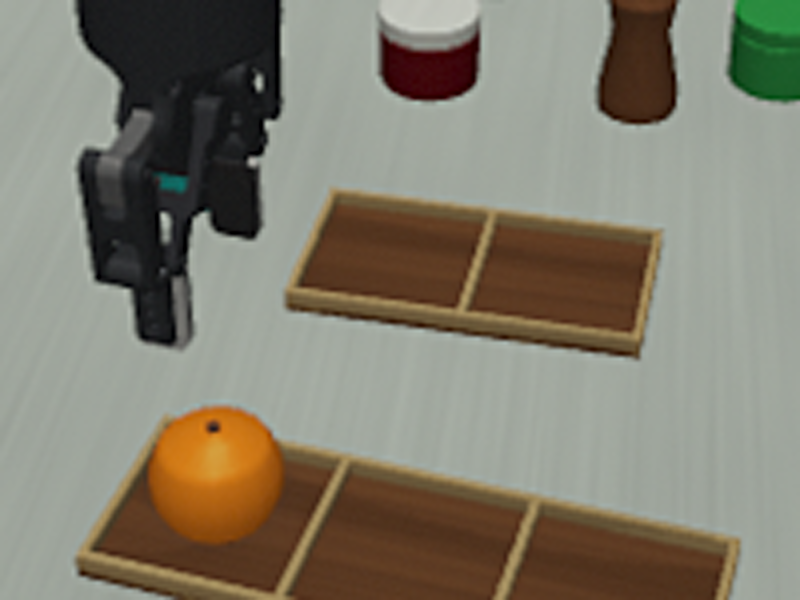

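View pics/t3.png

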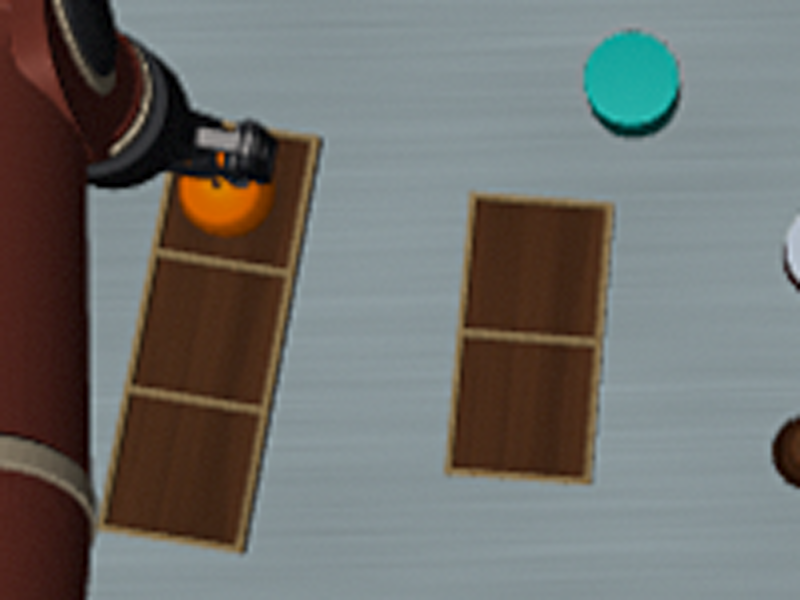

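```bash
python3 - <<'E'
from h import *
p=OBJ["jar"]
arm.line_to([*comp(T3,A3,.088),.24],.3)
arm.line_to([*p,.20],.35,ori(90))
arm.pause(.2)
pick(p,.076,90)
shot("side","s4.png",(150,40,350,190))
place(comp(T3,A3,0),.081,90+A3,v=.3)
arm.pause(.3)
shot("side","s5.png",(140,180,340,330)); shot("top","t5.png",(70,120,270,270))
E
```

```text
t 15.725 w 0.6951566277278203 now 0.6932303239477262 F [-0.13  0.   -1.93] [ 0.5958 -0.1012  0.2384]
F [-3.02 -0.5   5.97] pos [0.557  0.2924 0.0815] w 0.6935008414995338
t 20.075
```

View pics/s4.png

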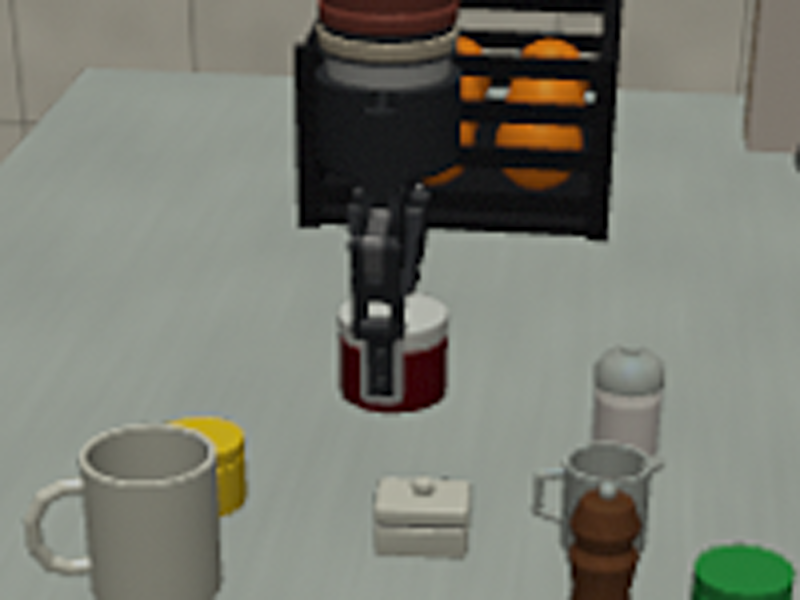

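View pics/s5.png

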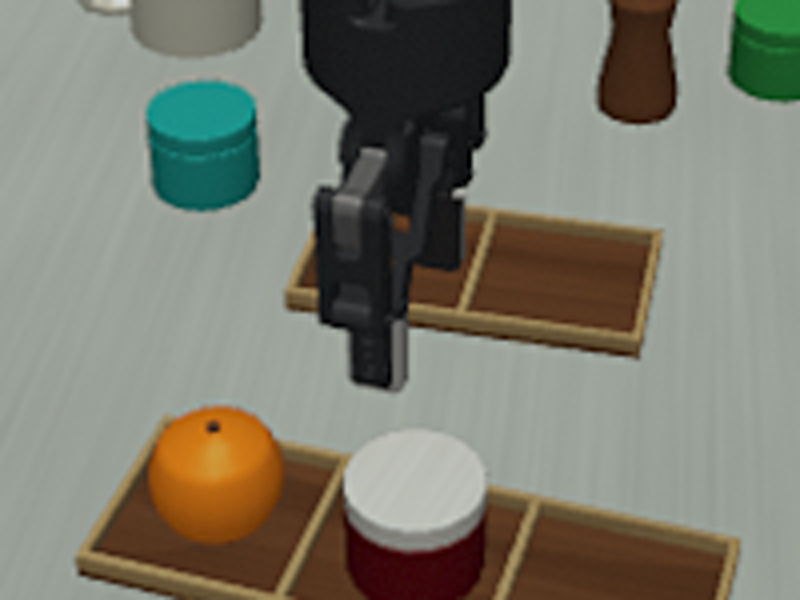

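View pics/t5.png

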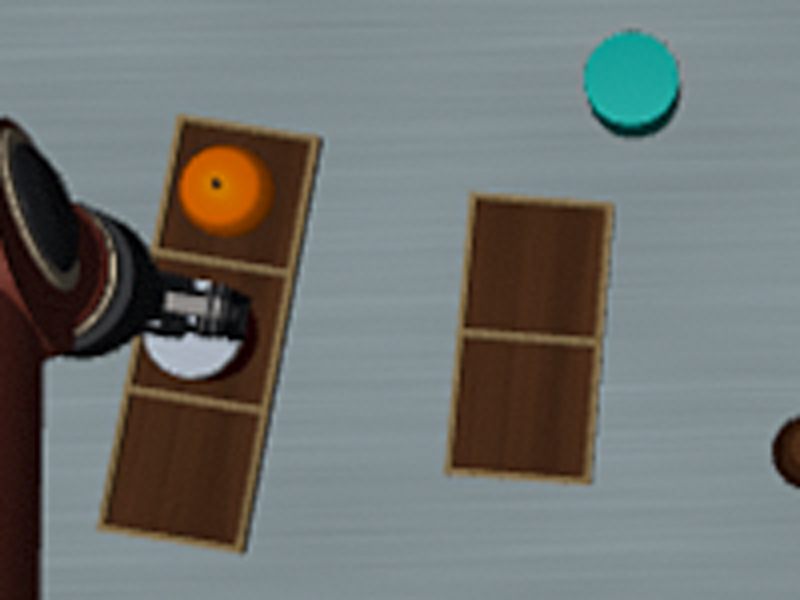

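```bash
python3 - <<'E'
from h import *
p=OBJ["butter"]
arm.line_to([*comp(T3,A3,0),.24],.3)
arm.line_to([*p,.20],.35,ori(92.3))
arm.pause(.2)
pick(p,.078,92.3,op=.8)
shot("side","s6.png",(150,40,350,190))
place(comp(T3,A3,-.088),.0825,90+A3,v=.3)
arm.pause(.3)
shot("side","s7.png",(140,210,340,360)); shot("top","t7.png",(70,120,270,270))
E
```

```text
t 25.0583 w 0.505958451825651 now 0.5069616984289352 F [-0.57  0.56 -2.3 ] [ 0.5875 -0.2172  0.2384]
F [-2.2  -0.74  8.56] pos [0.4705 0.3079 0.0833] w 0.5074771522903115
t 29.8667
```

View pics/s6.png

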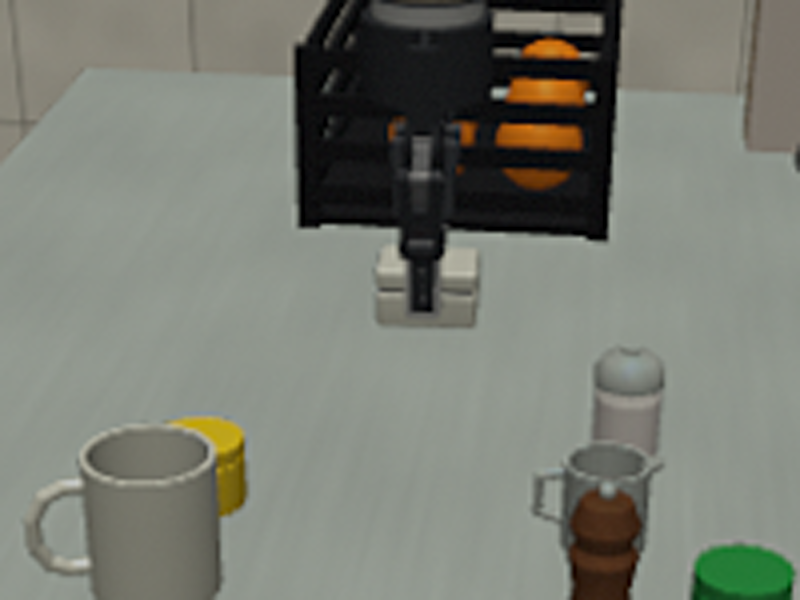

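View pics/s7.png

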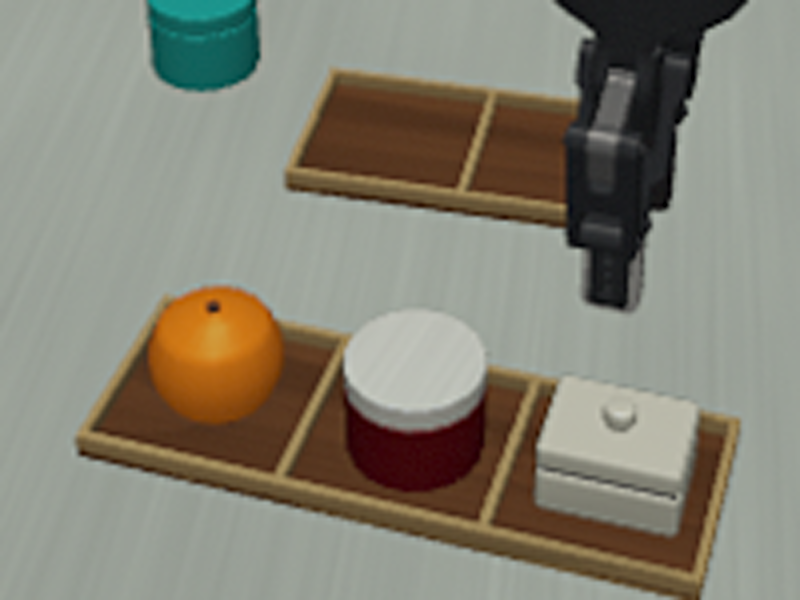

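```bash
python3 - <<'E'
from h import *
p=OBJ["jug"]
arm.line_to([*comp(T3,A3,-.088),.26],.3)
arm.line_to([*p,.26],.35,ori(95))
arm.pause(.2)
pick(p,.082,95,op=.85,eff=30)
shot("side","s8.png",(200,40,400,190))
place(comp(T2,A2,.041),.0865,90+A2,v=.3)
arm.pause(.3)
shot("side","s9.png",(140,180,340,330)); shot("top","t9.png",(150,120,350,270))
E
```

```text
t 35.375 w 0.657811487256047 now 0.653863555860294 F [-0.23 -0.25 -1.24] [ 0.4707 -0.2246  0.2389]
F [-3.52  0.73  8.61] pos [0.5888 0.0871 0.0873] w 0.6584558283464196
t 39.4583
```

View pics/s8.png

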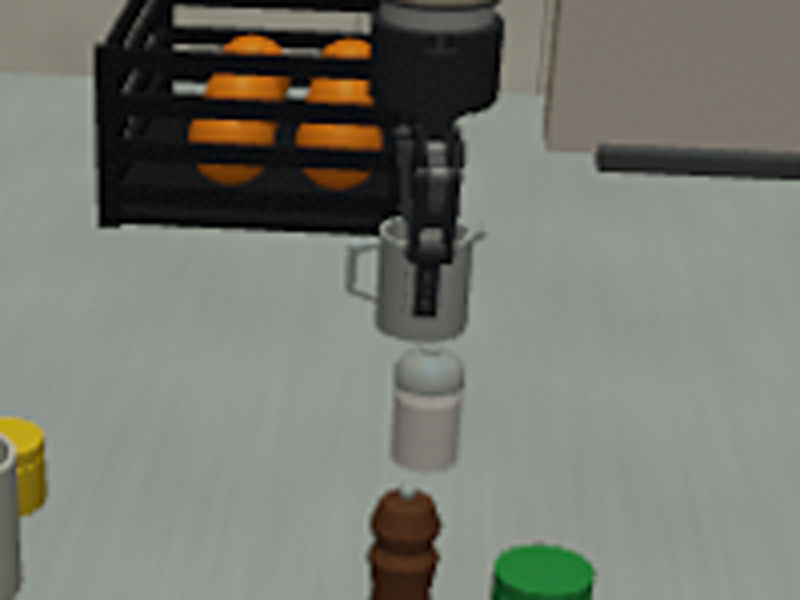

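View pics/s9.png

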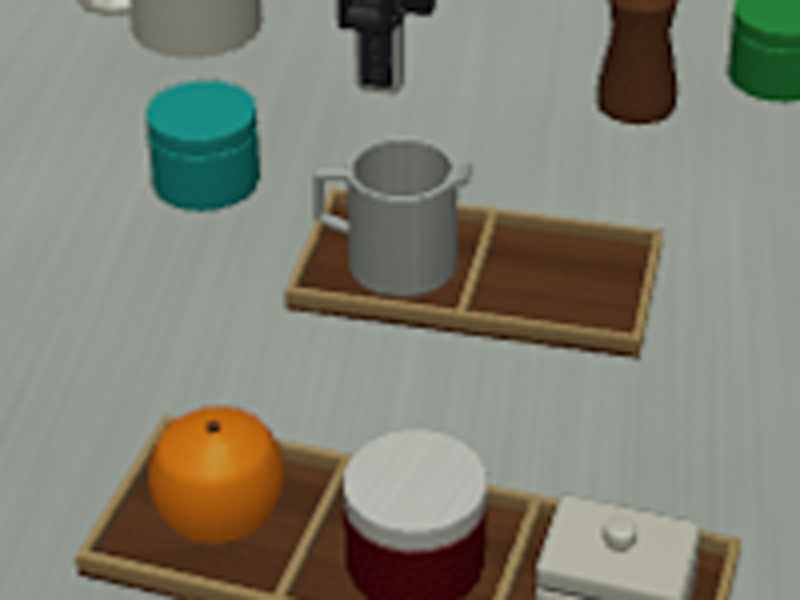

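View pics/t9.png

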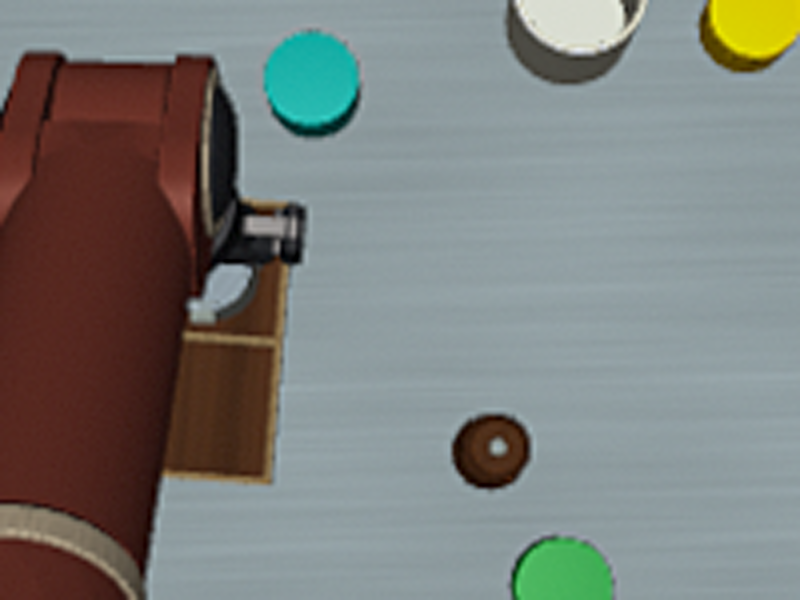

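```bash
python3 - <<'E'
from h import *
p=OBJ["shaker"]
arm.line_to([*comp(T2,A2,.041),.26],.3)
arm.line_to([*p,.26],.35,ori(90))
arm.pause(.2)
pick(p,.092,90,op=.8,eff=40,hi=.255)
shot("side","s10.png",(200,20,400,170))
place(comp(T2,A2,-.045),.0965,90+A2,v=.3,hi=.255,clear=.26)
arm.movep([.55,-.38,.32],ori(90))
arm.pause(.5)
shot("side","s11.png",(140,180,340,330)); shot("side","s11f.png"); shot("top","t11f.png");shot("top","t11.png",(70,120,270,270))
print(arm.read_time())
E
```

```text
t 44.625 w 0.5519937181618827 now 0.5515969011676464 F [-0.58  0.14 -2.26] [ 0.4603 -0.3513  0.2534]
F [-2.11 -0.33  6.74] pos [0.5033 0.0948 0.097 ] w 0.5510550591075402
t 49.375
51.825
```

View pics/s11f.png

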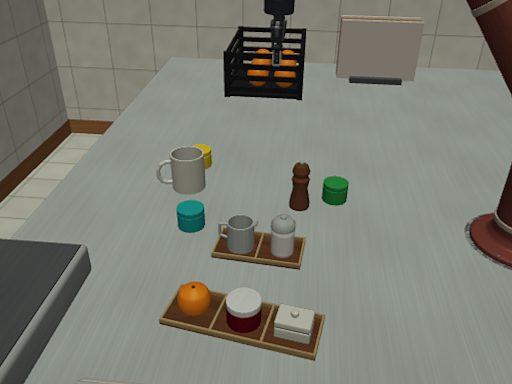

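View pics/s11.png

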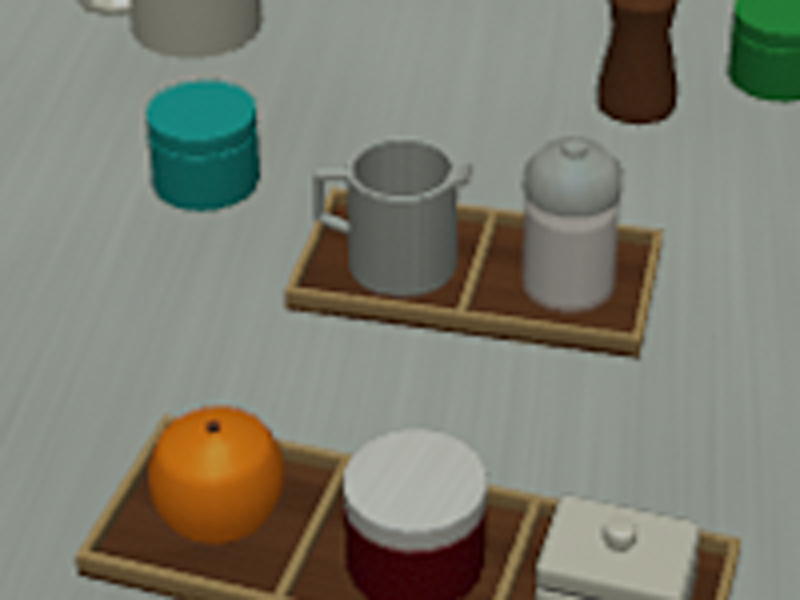

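View pics/t11.png

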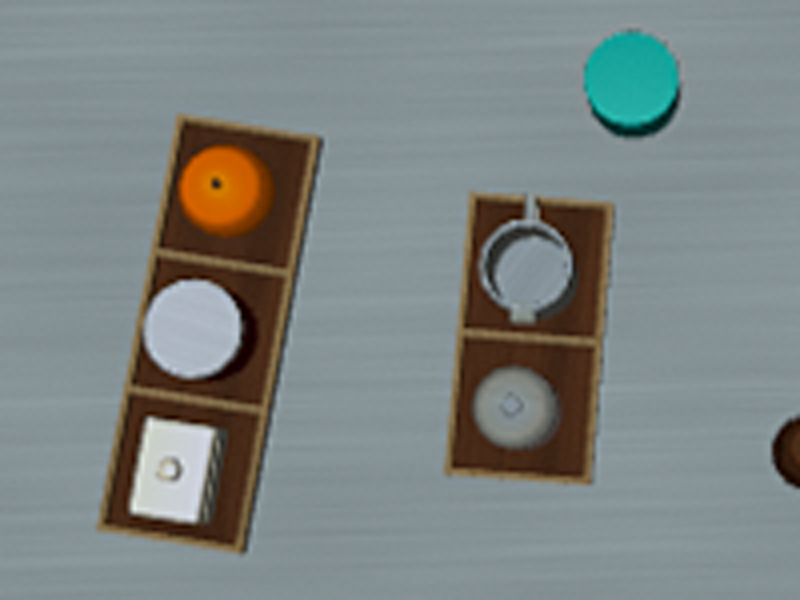

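```bash
python3 - <<'E'
from h import *
def loc(T,A,x,y,z):
    P=plane("top",x/4+70-.4,y/4+120-.4,z)[:2]-T;a=np.radians(A);c,s=np.cos(a),np.sin(a);return np.round(1e3*np.array([c*P[0]+s*P[1],-s*P[0]+c*P[1]]),1)
print("orange",loc(T3,A3,226,191,.031));print("jar",loc(T3,A3,193,329,.052));print("butter",loc(T3,A3,171,470,.04))
print("jug",loc(T2,A2,527,269,.064));print("shaker",loc(T2,A2,511,405,.089))
for n,bs in(("top",{"mug":(270,85,320,145),"mill":(258,218,288,248)}),("side",{"mug":(150,140,210,196),"mill":(286,186,314,214)})):
    a=cv2.imread(f"pics/{n}0.png");b=cv2.imread("pics/%s11f.png"%n[0])
    for k,(x0,y0,x1,y1) in bs.items(): print(n,k,cv2.absdiff(a,b)[y0:y1,x0:x1].max())
print(arm.read_ft_force(),arm.read_dq()); ticket.finish_job()
E
```

```text
orange [86.2  0.1]
jar [-3.4 -1.1]
butter [-90.2  -0.2]
jug [36.1 -1.3]
shaker [-48.   -0.7]
top mug 8
top mill 11
side mug 6
side mill 8
[-0.24583675 -1.10279479 -0.22840106] [ 0.00122066  0.00101353  0.00024402 -0.00191846  0.00077901  0.00181251
 -0.00027209]
the job is handed in; nothing more can be done
```

All five things are in their trays, and I handed the job in at about 52 s of the 141 s allowed. `finish_job` gives no verdict, so this rests on my own last checks.

- **Three-compartment tray:** the orange, jam jar and butter dish are in the far, middle and near compartments.
- **Two-compartment tray:** the milk jug is in the far compartment with its handle pointing away from the shaker, and the sugar shaker is in the near one.

**Placement:** each thing was lowered until it touched the compartment floor (6–9 N on the wrist) before I let go. In the last pictures they all stand upright. From the top picture, each is within about 5 mm lengthwise and 1.5 mm crosswise of where I aimed. I did not measure upright angle or resting height separately.

**Left alone:** the mug and pepper mill show no shift between the first and last pictures in either view. I went nowhere near the look-alike jars. At the end the arm was parked clear of everything, open and at rest.

**Disagreement:** early on, the side camera put things about 2 mm farther along x than the top camera. It showed a similar offset for the gripper, so I took it as the side camera's calibration error. It is well inside the tolerances.

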